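# Lock out a battery pack: isolator to off, hasp out

## Robot

A 6-joint arm with a two-finger parallel gripper is mounted at the origin on the work surface. World frame = base frame: x ahead of the robot, y to its left, z up, the work surface at z = 0. Lengths are in mm, angles in rad, forces in N, time in s.
With the tool pointing down it reaches from about 325 to 900 mm from the base axis. Payload 3.5 kg.
Tool frame: the origin (TCP) lies on the centre line of the jaws, within the pads' length; the fingertips stand 8 mm ahead of it and the grasp point (between the pads) lies 11 mm behind it (ctrl.nose_length is the distance from the TCP to the fingertips, in mm); z points along the fingers, y is the line along which they close (so a half turn about z gives the same grasp; the last joint's range is limited). The gripper opens to 85 mm and grips with 20 to 120 N. Pads are 22 mm wide; open, the fingers measure 114 mm over their backs; the gripper's body (76 mm by 85 mm) begins 54 mm behind the grasp point. The pads swing forward as they close: fully open they stand 13 mm farther back than shut.
Start: joints at [-1.249, 0.276, -0.026, 1.268, 0, 1.467], TCP at [257.575, -569.453, 239.313] pointing down, gripper open.
Joint ranges: [-3.12, 3.12], [-0.85, 1.88], [-1.08, 1.24], [-1.95, 2.15], [-1.57, 1.53], [-3.14, 3.14]. Speed limits (rad/s): [2.57, 2.57, 3.14, 3.14, 3.14, 3.14].

## Interface

Orientations are given as a 3x3 rotation matrix whose columns are the frame's x, y, z axes.
In Python, from cell import ctrl gives the robot as it stands. The module is installed in compiled form; this text tells all that it offers.
- The arm moves only by the tool arm_command, never from a script. Its argument "motion" is one flat list of numbers, 7 for each row, row after row: the shift along the tool's x, y, z normalised to -1 to 1, where 1 is 100 cm, then the turn, a rotation vector about the tool's x, y, z normalised to -1 to 1, where 1 is pi/4 rad, then the gripper's target within -1 to 1 (fully open at 1, half-way at 0, shut at -1). A call has exactly 8 rows; each row shifts and turns the commanded pose from where the row before left it, along the tool's axes as they then stand; what a row does not reach is not made up. A row lasts 1/10 s, in which the tool goes at most 50 mm and 8.59 degrees, less where a joint would pass 70% of its speed; a pose out of reach is approached as far as the arm can. A call with a number of a shift or a turn outside -1 to 1 is refused whole. A call with a gripper value outside its range is refused whole. The fingers move at their own pace and stop on an object; "newtons" is the grip in N (left out, the last holds). Time passes only in rows, so rows that do not move let the fingers close, or fill a call up. It gives the time, the measured TCP pose, the force, the opening and the grip force at its end, in the units of the state.
- ctrl.sense(): the state, without advancing time (a new reading comes with each control period).
- ctrl.capture(name): name is "side" or "top"; returns the picture (384x512x3 uint8, red, green, blue); there is no depth.
- ctrl.calibration(name): a dict with "mtx" (3x3 intrinsics, pixels), "k1" (the pictures are not rectified: a ray, as slopes to the right and down, at radius r is drawn at 1 + k1 r^2 times it, then the intrinsics apply), "eye" and "attitude" of the camera in the world. Camera axes: x right, y down, z forward; pixel columns grow to the right and rows downward; lengths in mm; the calibration is good to about 2 mm. A picture is of the moment at which its call begins. calibration takes no time and is no camera call.
- ctrl.sign_off(): hands the job in; it is judged then, once.
The state is a dict: "clock": time; "joints": joint angles; "qd": joint speeds; "tau": joint torques, N m; "position": TCP position; "eef_rot": TCP orientation; "wrist_force": force on the tool from outside, world axes, zero at the start; "moment": the same for the moment, N m; "finger_gap": opening from 0.0 (shut) to 1.0 (fully open); "finger_force": force on a finger pad.
Only numpy, scipy, OpenCV 4.12 (cv2) and the standard library are available. Lean on these libraries where they do the work, as an engineer would, in place of code of your own. Each camera call takes 0.05 s, during which the arm holds its last target. There are 200 camera calls.

## Task

Isolate the battery pack: turn the large rotary handle on its lid clockwise to off and press it in until it drops fully home (the off notch is hidden and has to be found by feel, pressing while turning). Only then swing the steel lockout hasp at the front edge of the lid fully out over the edge, ready for the padlock. Leave the brass padlock and the loose cell standing on the lid where they are.

Things in the scene. Friction and masses are not known exactly. Their poses are not given: they have to be found in the camera images.
- pack: The battery pack: a fixed grey steel case 200 x 300 x 90 mm (x, y, z of this frame). Origin: centre of its underside. z up, +x to its rear, +y to its left, -x to its front edge, where the hasp is. The lid is level, 90 mm above the bench. Loose on it, to be left alone: a brass padlock (rear right, 16 mm high) and a blue cell standing upright (rear left, 70 mm high).
- isolator_axis (a point): Point where the handle's axis meets the lid, at the lid's centre; axes as pack. A fixed plastic collar, 88 mm outer diameter and 16 mm high, stands round the handle's foot.
- handle_grip (a point): Top centre of the black isolator handle, on its turning axis: an upright bar grip 74 mm long (along this frame's x), 14 mm thick (y), 36 mm tall (from this point down to a round disc of 72 mm diameter). z up. 60 mm above the lid while the handle is out, 53.5 mm when it is home. A small steel dot marks its +x end.
- isolator_turn (a joint): Handle angle, rad, growing clockwise seen from above; stops at 0 (on) and 2.7. Starts at 0 to 0.35. About 0.12 N m of friction; stays where left. Needs a regrasp with most wrists. The off notch is hidden under the disc, somewhere from 1.8 to 2.4, other on every pack; the handle drops into it within about 0.08 rad. If it is passed, turn back.
- isolator_drop (a joint): How far the handle is pressed in, m: 0 out, 0.0065 fully home. About 4 N to slide, no spring, stays where left. Away from the notch it goes down only 0.5 mm and rides on a hard ring; at the notch it drops fully and can no longer turn. 8 to 15 N is a good pressure while turning to feel for the notch.
- hasp_pivot (a point): The hasp's vertical pivot, at lid height; axes as pack; 80 mm in front of and 35 mm left of isolator_axis.
- hasp_post (a point): Top centre of the upright round steel post (12 mm diameter, 28 mm tall, its foot 7 mm above the lid) by which the hasp is swung, 60 mm from the pivot. The hasp is a flat steel tongue 22 mm wide, 5 mm thick, about 100 mm long, with a padlock hole beyond the post, lying along the lid's front edge. This frame turns with it.
- hasp (a joint): Hasp angle, rad: 0 folded along the lid's front edge with the post to the right (-y) of the pivot, growing clockwise seen from above, so that the post swings to the front (-x); 1.5, its stop, is fully out over the edge. Starts at 0 to 0.25. About 0.1 N m of friction; stays where left.
- padlock_mid (a point): Centre of the underside of the loose brass padlock on the lid.
- cell_mid (a point): Centre of the underside of the loose cell standing on the lid, 32 mm diameter, 70 mm tall.

How it is judged (in metres and radians):
On the way, in this order (a step that is already met when the one before it is completed fails the run):
1. the handle is turned to off and pressed fully home in its notch, with the hasp still folded (value of joint isolator_drop above 0.005 m and value of joint isolator_turn above 1.65 rad and value of joint hasp below 0.6 rad), for 0.2 s.
2. the hasp is swung fully out (value of joint hasp above 1.35 rad), for 0.2 s.
At the end, for the whole second after the job is handed in: The handle sits home in its off notch (pressed in more than 5 mm of 6.5, turned past 1.65 rad), the hasp is out past 1.35 rad of 1.5, and the padlock and the cell are within 20 mm of where they were (value of joint isolator_drop above 0.005 m and value of joint isolator_turn above 1.65 rad and value of joint hasp above 1.35 rad and distance of each of padlock_mid, cell_mid from where it was at the start of the episode below 0.02 m); the robot touches nothing.
It fails at once if the hasp is swung out (past 0.6 rad) while the handle is not yet home (value of joint hasp above 0.6 rad and value of joint isolator_drop below 0.004 m).
It fails at once if the padlock or the cell on the lid is pushed more than 20 mm away or tipped over (distance of any of padlock_mid, cell_mid from where it was at the start of the episode above 0.02 m or angle between cell_mid's own z axis and vertical above 0.5 rad).
It also fails if it takes over 61 s, if anything falls off the work surface, if the arm or the gripper's body presses on something with over 40 N, if the wrist force passes 120 N, or if a joint passes its speed limit or range.

## Working session

There is one attempt and no reset: what is moved stays moved. The work goes in short steps, Python scripts to look and compute and a tool call to move; the robot and the scene stay as the last step left them, time stands still between calls to the robot, and variables do not carry over. Pictures are saved under pics/ and viewed, at most 10 in all, crops included, and the job is handed in when it is done.

Besides the shell and the picture viewer there is one more tool, called after "Request:" in YAML: its name, and indented under it one key for each argument. arm_command: Moves the arm, as the interface text tells. Scaled input: -1 to 1 covers 100 cm each way for a shift and pi/4 rad each way for a turn. Its arguments: {"type":"object","properties":{"motion":{"type":"array","items":{"type":"number","minimum":-1,"maximum":1}},"newtons":{"type":"number"}},"required":["motion"]}

```bash
mkdir -p pics
python3 - <<'E'
from cell import ctrl
import cv2,numpy as np
for n in("top","side"):
    im=ctrl.capture(n); cv2.imwrite(f"pics/{n}0.png",im[:,:,::-1])
    c=ctrl.calibration(n); print(n,c)
s=ctrl.sense(); print(s)
E
```

```text
top {'mtx': array([[375.12461601,   0.        , 255.90765779],
       [  0.        , 375.12461601, 189.00910669],
       [  0.        ,   0.        ,   1.        ]]), 'k1': -0.07461862373889329, 'eye': array([544.76903432,  47.68095357, 749.38058804]), 'attitude': array([[-0.01480771, -0.98944526,  0.14414854],
       [-0.99961997,  0.01129661, -0.02514562],
       [ 0.02325183, -0.1444661 , -0.98923652]])}
side {'mtx': array([[379.77631645,   0.        , 251.6812454 ],
       [  0.        , 379.77631645, 193.38552583],
       [  0.        ,   0.        ,   1.        ]]), 'k1': -0.06673465582752874, 'eye': array([457.55879203, 654.72155948, 489.37551398]), 'attitude': array([[-0.96065223, -0.1459638 ,  0.23630884],
       [-0.27759791,  0.47603177, -0.83446579],
       [ 0.00931128, -0.86723026, -0.49782023]])}
{'clock': 0.1, 'joints': array([-1.24938890e+00,  2.77066461e-01, -2.77137763e-02,  1.26802926e+00,
        1.74348233e-05,  1.46741361e+00]), 'qd': array([ 1.12377093e-05, -1.23363182e-03,  2.70729168e-03, -1.67252431e-03,
       -5.08190031e-04,  3.64570919e-05]), 'tau': array([ 2.96177332e-04, -4.46708035e+01,  2.96128428e+01,  8.50079785e-03,
       -6.05712762e-05,  4.12457082e-07]), 'position': array([ 257.36903191, -568.79837717,  238.27972078]), 'eef_rot': array([[ 9.11125316e-01,  4.12128954e-01, -6.19421758e-04],
       [ 4.12129358e-01, -9.11123330e-01,  1.91558342e-03],
       [ 2.25097777e-04, -2.00061844e-03, -9.99997973e-01]]), 'wrist_force': array([ 0.04608701, -0.71617538,  0.88197318]), 'moment': array([-0.01075751, -0.02768355, -0.01560502]), 'finger_force': 0.0, 'finger_gap': 1.0002514192038487}
```

View pics/top0.png

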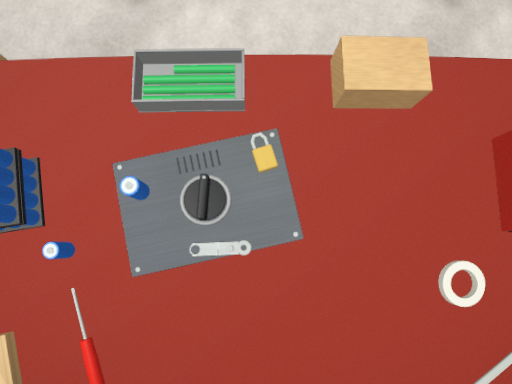

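View pics/side0.png

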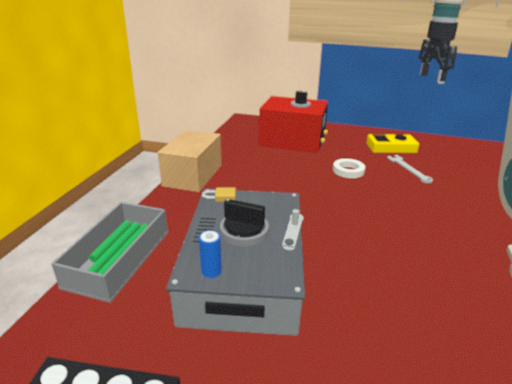

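Top view: pack lid corners are at about (115,163), (277,129), (302,238) and (134,275). The handle is near (204,198), with the hasp pivot near (195,249) and post near (244,247). The side view agrees: hasp nearest the robot, cell on the left, padlock at rear right.

```bash
cat > h.py <<'E'
import numpy as np,cv2
from cell import ctrl
def ray(n,px):
    c=ctrl.calibration(n); d=np.array([c["k1"],0,0,0,0.])
    u=cv2.undistortPoints(np.array([[px]],float),c["mtx"],d)[0,0]
    return c["eye"],c["attitude"]@np.array([u[0],u[1],1])
def onz(n,px,z):
    e,d=ray(n,px); return e+d*(z-e[2])/d[2]
def proj(n,p):
    c=ctrl.calibration(n); q=c["attitude"].T@(np.array(p,float)-c["eye"])
    return cv2.projectPoints(q[None],np.zeros(3),np.zeros(3),c["mtx"],np.array([c["k1"],0,0,0,0.]))[0][0,0]
E
python3 - <<'E'
from h import *
im=cv2.imread("pics/top0.png")
# lid: not red, connected in the pack region
hsv=cv2.cvtColor(im,cv2.COLOR_BGR2HSV)
red=((hsv[...,0]<12)|(hsv[...,0]>168))&(hsv[...,1]>120)
m=np.zeros(red.shape,np.uint8); m[120:290,105:312]=(~red[120:290,105:312])*255
m=cv2.morphologyEx(m,cv2.MORPH_OPEN,np.ones((5,5)))
cs,_=cv2.findContours(m,0,2); c=max(cs,key=cv2.contourArea)
print(cv2.contourArea(c),cv2.minAreaRect(c))
hull=cv2.convexHull(c); q=cv2.approxPolyDP(hull,6,True)[:,0]; print(q.tolist())
P=np.array([onz("top",p,90)[:2] for p in hull[:,0].astype(float)],np.float32)
r=cv2.minAreaRect(P);print("lid",r,cv2.boxPoints(r))
crop=im[120:285,105:310]; cv2.imwrite("pics/crop.png",cv2.resize(crop,None,fx=3.5,fy=3.5,interpolation=cv2.INTER_CUBIC))
E
```

```text
19694.0 ((205.95693969726562, 202.79701232910156), (118.3366928100586, 175.7857208251953), 78.02386474609375)
[[277, 129], [302, 238], [132, 276], [113, 163]]
lid ((619.4247436523438, 118.67369842529297), (211.6326446533203, 305.80926513671875), 11.813615798950195) [[484.54578  246.676   ]
 [547.1537   -52.65586 ]
 [754.3037    -9.328598]
 [691.6958   290.00327 ]]
```

View pics/crop.png

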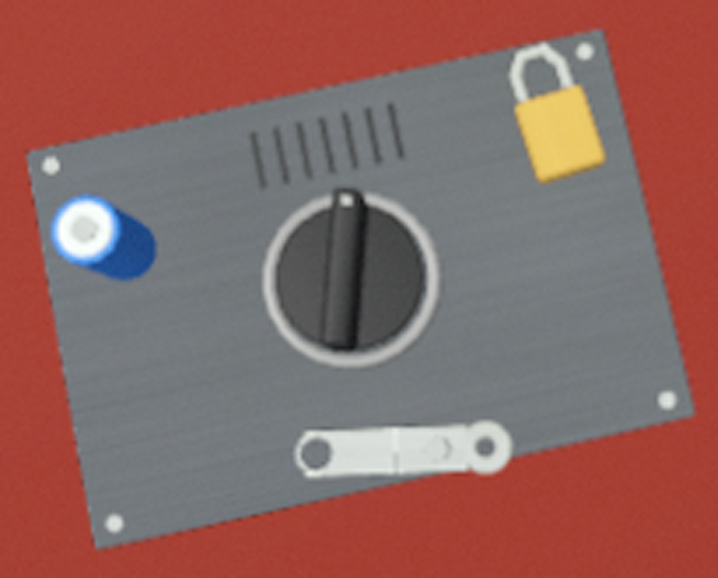

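The crop shows the screws, collar and handle dot (up/rear end). It also shows the hasp pivot (left), post (middle), and padlock hole (right).

Run:
```python
from h import *
f=lambda x,y:(x/3.5+105-.36,y/3.5+120-.36)
S=[onz("top",f(*p),90) for p in((51,165),(585,52),(667,400),(115,523))]
S=np.array(S)[:,:2];print("screws",S.round(1),S.mean(0).round(1))
print([np.linalg.norm(S[i]-S[(i+1)%4]).round(1) for i in range(4)])
v=(S[0]-S[1])+(S[3]-S[2]);w=(S[0]+S[1]-S[2]-S[3]);print("yaw",np.arctan2(-v[0],v[1]),np.arctan2(w[1],w[0]))
yaw=(np.arctan2(-v[0],v[1])+np.arctan2(w[1],w[0]))/2
print("collar",onz("top",f(351,279),106))
a=onz("top",f(346,200),150);b=onz("top",f(340,345),150);print("bar",a,b,(a+b)/2,np.arctan2((a-b)[1],(a-b)[0]),np.linalg.norm(a-b))
p=onz("top",f(316,454),96);t=onz("top",f(440,448),125);h=onz("top",f(487,447),95);print("pivot",p,"post",t,"hole",h)
for q in (p,t,h):
    d=(q-onz("top",f(351,279),106))[:2];c,s=np.cos(yaw),np.sin(yaw);print(c*d[0]+s*d[1],-s*d[0]+c*d[1])
print("side proj: post top, handle top, pivot",proj("side",t),proj("side",[*((a+b)/2)[:2],150]),proj("side",p))
# refine side: handle top
im=cv2.imread("pics/side0.png");cv2.imwrite("pics/cs.png",cv2.resize(im[180:300,170:320],None,fx=5,fy=5,interpolation=cv2.INTER_CUBIC))
```

```text
screws [[ 6.840e+02  2.758e+02]
 [ 7.408e+02  5.000e-01]
 [ 5.605e+02 -3.680e+01]
 [ 5.033e+02  2.378e+02]] [622.1 119.3]
[np.float64(281.1), np.float64(184.2), np.float64(280.5), np.float64(184.7)]
yaw 0.20436695945970249 0.20591405487067774
collar [621.50382496 119.49511757 106.        ]
bar [653.09410235 117.07629494 150.        ] [586.03183118 119.48276138 150.        ] [619.56296677 118.27952816 150.        ] -0.03586866794851171 67.10543417081597
pivot [536.26238281 137.56796686  96.        ] post [538.71552752  75.32275929 125.        ] hole [538.59220352  53.4884132   95.        ]
-79.77260656366184 35.05798887957715
-90.05054124262118 -26.3818015148465
-94.61903885397166 -47.73321148424511
side proj: post top, handle top, pivot [295.76417388 209.10294759] [245.95508612 202.26167083] [289.41162225 242.37588407]
```

View pics/cs.png

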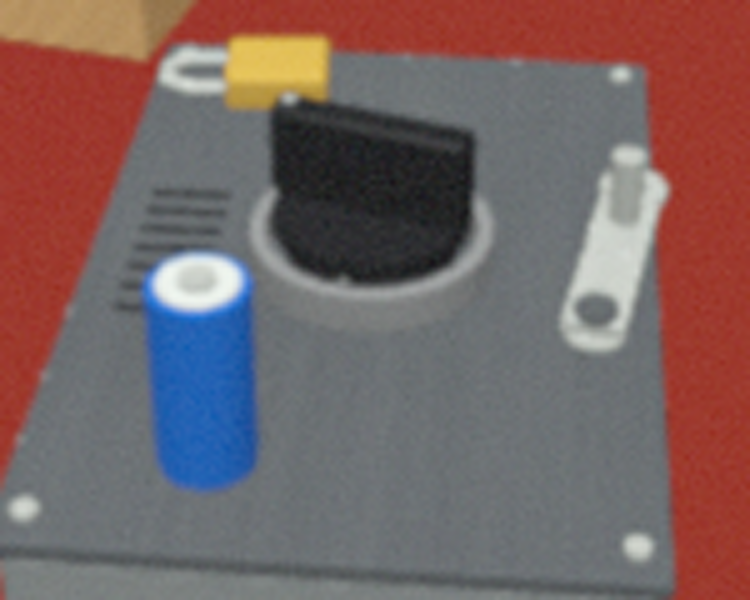

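Axis at about (621.5, 119.4) with pack yaw 0.205. The 281 × 184 mm screw spacing, the pivot offset (−80, 35), and the side-view check all agree. Handle starts near 0.24 and hasp near 0.17. Gripping with q6 near 0.23 lets me turn all the way without a regrasp.

Request:
arm_command:
  motion: [0.0384,-0.0298,0,0,0,0,1,0.0384,-0.0298,0,0,0,0,1,0.0384,-0.0298,0,0,0,0,1,0.0384,-0.0298,0,0,0,0,1,0.0384,-0.0298,0,0,0,0,1,0.0384,-0.0298,0,0,0,0,1,0.0384,-0.0298,0,0,0,0,1,0.0384,-0.0298,0,0,0,0,1]

```text
clock: 0.9
position: [439.5, -223.6, 239.0]
eef_rot: [[0.911, 0.412, -0.0], [0.412, -0.911, 0.0], [-0.0, -0.0, -1.0]]
wrist_force: [-0.5, -1.2, 0.6]
finger_gap: 1.003
finger_force: 0.0
```

Request:
arm_command:
  motion: [0.0384,-0.0298,0,0,0,0,1,0.0384,-0.0298,0,0,0,0,1,0.0384,-0.0298,0,0,0,0,1,0.0384,-0.0298,0,0,0,0,1,0.0384,-0.0298,0,0,0,0,1,0.0384,-0.0298,0,0,0,0,1,0.0384,-0.0298,0,0,0,0,1,0.0384,-0.0298,0,0,0,0,1]

```text
clock: 1.7
position: [621.1, 120.2, 238.8]
eef_rot: [[0.911, 0.412, -0.001], [0.412, -0.911, -0.0], [-0.001, -0.0, -1.0]]
wrist_force: [1.0, -1.3, -0.1]
finger_gap: 1.001
finger_force: 0.0
```

Request:
arm_command:
  motion: [0,0,0,0,0,-0.19,1,0,0,0,0,0,-0.19,1,0,0,0,0,0,-0.19,1,0,0,0,0,0,-0.19,1,0,0,0,0,0,-0.19,1,0,0,0,0,0,-0.19,1,0,0,0,0,0,-0.19,1,0,0,0,0,0,-0.19,1]

```text
clock: 2.5
position: [620.4, 118.1, 238.6]
eef_rot: [[-0.054, 0.999, -0.001], [0.999, 0.054, -0.0], [-0.0, -0.001, -1.0]]
wrist_force: [-0.8, -0.2, -0.8]
finger_gap: 1.0
finger_force: 0.0
```

Request:
arm_command:
  motion: [0,0,0,0,0,-0.19,1,0,0,0,0,0,-0.19,1,0,0,0,0,0,-0.19,1,0,0,0,0,0,-0.19,1,0,0,0,0,0,-0.19,1,0,0,0,0,0,-0.19,1,0,0,0,0,0,-0.19,1,0,0,0,0,0,-0.19,1]

```text
clock: 3.3
position: [620.4, 118.1, 238.6]
eef_rot: [[-0.948, 0.317, -0.001], [0.317, 0.948, -0.0], [0.001, -0.001, -1.0]]
wrist_force: [0.1, 0.3, -0.2]
finger_gap: 0.999
finger_force: 0.0
```

```bash
cat > st.py <<'E'
import sys
from h import *
def st(*goal):
    s=ctrl.sense();R=s["eef_rot"];print("t",s["clock"],"pos",s["position"].round(1),"psi",np.arctan2(R[1,0],R[0,0]).round(3),"F",s["wrist_force"].round(1),"M",s["moment"].round(2),"gap",round(s["finger_gap"],3),"ff",round(s["finger_force"],1),"q",s["joints"].round(2))
    if goal: print("tool delta mm",(R.T@(np.array(goal)-s["position"])).round(1), R.round(4).tolist())
st(*map(float,sys.argv[1:]))
E
python3 st.py 621.5 119.4 170
```

```text
t 3.3 pos [620.4 118.1 238.6] psi 2.819 F [ 0.1  0.3 -0.2] M [ 0.   -0.02  0.01] gap 0.999 ff 0.0 q [ 0.09  0.29 -0.01  1.27  0.    0.41]
tool delta mm [-0.7  1.6 68.6] [[-0.9483, 0.3174, -0.0013], [0.3174, 0.9483, -0.0001], [0.0012, -0.0005, -1.0]]
```

Request:
arm_command:
  motion: [0,0,0,0,0,-0.1825,1,0,0,0,0,0,-0.1825,1,-0.001,0.0013,0.02,0,0,0,1,0,0,0.025,0,0,0,1,0,0,0.025,0,0,0,1,0,0,0.025,0,0,0,1,0,0,0.014,0,0,0,1,0,0,0,0,0,0,1]

```text
clock: 4.1
position: [619.5, 119.2, 127.3]
eef_rot: [[-0.999, 0.043, -0.006], [0.043, 0.999, -0.001], [0.006, -0.001, -1.0]]
wrist_force: [-0.4, 0.3, 0.1]
finger_gap: 1.0
finger_force: 0.0
```

```bash
python3 st.py 621.5 119.4 128
python3 - <<'E'
from h import *
im=ctrl.capture("top");cv2.imwrite("pics/t1.png",cv2.resize(im[120:285,105:310,::-1],None,fx=3,fy=3,interpolation=cv2.INTER_CUBIC))
E
```

```text
t 4.1 pos [619.5 119.2 127.3] psi 3.099 F [-0.4  0.3  0.1] M [-0.02  0.01 -0.02] gap 1.0 ff 0.0 q [ 0.09  0.37 -0.15  1.06  0.    0.13]
tool delta mm [-2.   0.3 -0.7] [[-0.9991, 0.0425, -0.006], [0.0425, 0.9991, -0.0005], [0.0059, -0.0008, -1.0]]
```

View pics/t1.png

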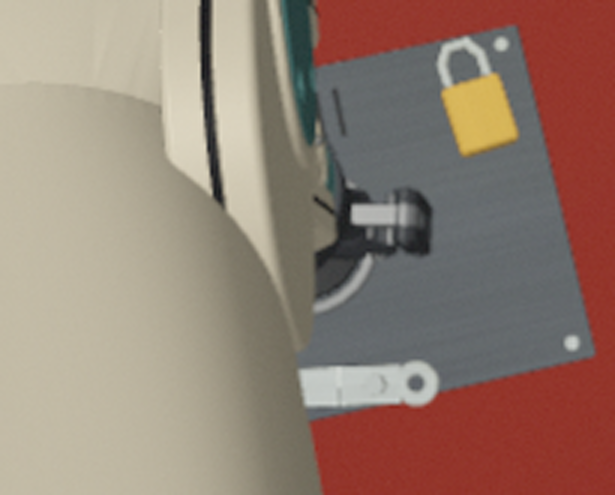

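The arm hides most of the handle, but one finger shows on the right of the bar, clear of the collar rim and with the hasp untouched. Closing now.

Request:
arm_command:
  motion: [-0.002,0,0,0,0,0,-1,0,0,0,0,0,0,-1,0,0,0,0,0,0,-1,0,0,0,0,0,0,-1,0,0,0,0,0,0,-1,0,0,0,0,0,0,-1,0,0,0,0,0,0,-1,0,0,0,0,0,0,-1]
  newtons: 60

```text
clock: 4.95
position: [624.2, 119.5, 130.8]
eef_rot: [[-0.999, 0.043, 0.001], [0.043, 0.999, 0.0], [-0.001, 0.0, -1.0]]
wrist_force: [-0.3, 0.5, 3.1]
finger_gap: 0.154
finger_force: 60.7
```

```bash
python3 st.py 621.5 119.4 128
```

```text
t 4.95 pos [624.2 119.5 130.8] psi 3.099 F [-0.3  0.5  3.1] M [ 0.11  0.09 -0.11] gap 0.154 ff 60.7 q [ 0.09  0.37 -0.14  1.06  0.    0.13]
tool delta mm [ 2.7 -0.2  2.8] [[-0.9991, 0.0425, 0.0008], [0.0425, 0.9991, 0.0003], [-0.0007, 0.0003, -1.0]]
```

Request:
arm_command:
  motion: [0.0025,0,0.001,0,0,0,-1,0,0,0.001,0,0,0,-1,0,0,0.001,0,0,0,-1,0,0,0,0,0,0,-1,0,0,0,0,0,0,-1,0,0,0,0,0,0,-1,0,0,0,0,0,0,-1,0,0,0,0,0,0,-1]

```text
clock: 5.75
position: [623.9, 119.4, 129.7]
eef_rot: [[-0.999, 0.043, 0.006], [0.043, 0.999, 0.0], [-0.006, 0.0, -1.0]]
wrist_force: [1.8, -0.7, 8.3]
finger_gap: 0.154
finger_force: 61.7
```

```bash
python3 st.py 621.5 119.4 128
```

```text
t 5.75 pos [623.9 119.4 129.7] psi 3.099 F [ 1.8 -0.7  8.3] M [ 0.   -0.52 -0.05] gap 0.154 ff 61.7 q [ 0.09  0.36 -0.15  1.05 -0.    0.13]
tool delta mm [ 2.4 -0.1  1.7] [[-0.9991, 0.0428, 0.0057], [0.0428, 0.9991, 0.0002], [-0.0057, 0.0004, -1.0]]
```

Request:
arm_command:
  motion: [0,0,0,0,0,0.18,-1,0,0,0,0,0,0.18,-1,0,0,0,0,0,0.18,-1,0,0,0,0,0,0.18,-1,0,0,0,0,0,0.18,-1,0,0,0,0,0,0.18,-1,0,0,0,0,0,0.18,-1,0,0,0,0,0,0.18,-1]

```text
clock: 6.55
position: [623.0, 118.8, 129.3]
eef_rot: [[-0.383, 0.924, 0.004], [0.924, 0.383, -0.002], [-0.003, 0.003, -1.0]]
wrist_force: [3.8, -3.8, 8.2]
finger_gap: 0.153
finger_force: 61.5
```

```bash
python3 st.py 621.5 119.4 128
```

```text
t 6.55 pos [623.  118.8 129.3] psi 1.964 F [ 3.8 -3.8  8.2] M [-0.71 -0.6   0.25] gap 0.153 ff 61.5 q [ 0.09  0.36 -0.15  1.06 -0.    1.27]
tool delta mm [ 1.1 -1.2  1.3] [[-0.3832, 0.9237, 0.0039], [0.9237, 0.3832, -0.0018], [-0.0032, 0.0029, -1.0]]
```

Request:
arm_command:
  motion: [0,0,0.0005,0,0,0.1,-1,0,0,0.0005,0,0,0.1,-1,0,0,0,0,0,0.1,-1,0,0,0,0,0,0.1,-1,0,0,0,0,0,0.04,-1,0,0,0,0,0,0.04,-1,0,0,0,0,0,0.04,-1,0,0,0,0,0,0.04,-1]

```text
clock: 7.35
position: [622.7, 118.8, 129.1]
eef_rot: [[0.043, 0.999, 0.003], [0.999, -0.043, -0.002], [-0.002, 0.004, -1.0]]
wrist_force: [-0.7, -2.7, 12.2]
finger_gap: 0.151
finger_force: 62.0
```

Request:
arm_command:
  motion: [0,0,0,0,0,0.04,-1,0,0,0,0,0,0.04,-1,0,0,0,0,0,0.04,-1,0,0,0,0,0,0.04,-1,0,0,0,0,0,0.04,-1,0,0,0,0,0,0.04,-1,0,0,0,0,0,0,-1,0,0,0,0,0,0,-1]

```text
clock: 8.15
position: [622.5, 118.7, 126.8]
eef_rot: [[0.229, 0.973, 0.002], [0.973, -0.229, -0.002], [-0.001, 0.003, -1.0]]
wrist_force: [3.9, -2.5, 3.5]
finger_gap: 0.153
finger_force: 60.5
```

```bash
python3 st.py 621.5 119.4 128
```

```text
t 8.15 pos [622.5 118.7 126.8] psi 1.34 F [ 3.9 -2.5  3.5] M [-0.65 -0.81  0.03] gap 0.153 ff 60.5 q [ 0.09  0.37 -0.15  1.05 -0.    1.89]
tool delta mm [ 0.4 -1.1 -1.2] [[0.2288, 0.9735, 0.0022], [0.9735, -0.2288, -0.0017], [-0.0011, 0.0026, -1.0]]
```

The force fell and the handle dropped: the notch is at about 2.0 rad. Pressing it home.

Request:
arm_command:
  motion: [0,0,0.001,0,0,0,-1,0,0,0.001,0,0,0,-1,0,0,0.001,0,0,0,-1,0,0,0.001,0,0,0,-1,0,0,0.001,0,0,0,-1,0,0,0.001,0,0,0,-1,0,0,0,0,0,0,-1,0,0,0,0,0,0,-1]

```text
clock: 8.95
position: [622.6, 118.8, 124.3]
eef_rot: [[0.229, 0.973, 0.003], [0.973, -0.229, -0.002], [-0.001, 0.004, -1.0]]
wrist_force: [-3.0, -4.4, 19.0]
finger_gap: 0.154
finger_force: 63.0
```

```bash
python3 st.py 621.5 119.4 123
```

```text
t 8.95 pos [622.6 118.8 124.3] psi 1.34 F [-3.  -4.4 19. ] M [-0.9   0.53  0.04] gap 0.154 ff 63.0 q [ 0.09  0.37 -0.15  1.05 -0.    1.89]
tool delta mm [ 0.4 -1.3  1.3] [[0.2289, 0.9734, 0.0035], [0.9734, -0.2289, -0.0017], [-0.0009, 0.0038, -1.0]]
```

z fell by exactly 6.5 mm from the out position (130.8 → 124.3), so the handle is home. Next I unload, open partway and lift.

Request:
arm_command:
  motion: [0,0,-0.0015,0,0,0,-1,0,0,-0.0015,0,0,0,-1,0,0,0,0,0,0,-0.1,0,0,0,0,0,0,-0.1,0,0,0,0,0,0,-0.1,0,0,0,0,0,0,-0.1,0,0,0,0,0,0,-0.1,0,0,0,0,0,0,-0.1]

```text
clock: 9.75
position: [621.2, 119.6, 123.0]
eef_rot: [[0.229, 0.973, -0.001], [0.973, -0.229, 0.0], [-0.0, -0.001, -1.0]]
wrist_force: [-1.1, -0.7, -0.2]
finger_gap: 0.446
finger_force: 0.0
```

Request:
arm_command:
  motion: [0,0,-0.01,0,0,0,-0.1,0,0,-0.02,0,0,0,-0.1,0,0,-0.02,0,0,0,-0.1,0,0,-0.02,0,0,0,-0.1,0,0,0,0,0,0,-0.1,0,0,0,0,0,0,-0.1,0,0,0,0,0,0,-0.1,0,0,0,0,0,0,-0.1]

```text
clock: 10.55
position: [620.4, 119.4, 191.8]
eef_rot: [[0.229, 0.973, -0.003], [0.973, -0.229, -0.0], [-0.001, -0.003, -1.0]]
wrist_force: [0.7, -0.2, -0.2]
finger_gap: 0.447
finger_force: 0.0
```

```bash
python3 st.py 538.7 76.5 190
```

```text
t 10.55 pos [620.4 119.4 191.8] psi 1.34 F [ 0.7 -0.2 -0.2] M [-0.   -0.01  0.05] gap 0.447 ff 0.0 q [ 0.09  0.32 -0.07  1.18 -0.    1.89]
tool delta mm [-60.4 -69.7   2. ] [[0.229, 0.9734, -0.0027], [0.9734, -0.229, -0.0003], [-0.0009, -0.0026, -1.0]]
```

Request:
arm_command:
  motion: [-0.0202,-0.0232,0,0,0,0,-0.1,-0.0201,-0.0232,0,0,0,0,-0.1,-0.0201,-0.0233,0,0,0,0,-0.1,0,0,0.03,0,0,0,-0.1,0,0,0.015,0,0,0,-0.1,0,0,0,0,0,0,-0.1,0,0,0,0,0,0,-0.1,0,0,0,0,0,0,-0.1]

```text
clock: 11.35
position: [540.6, 76.7, 149.1]
eef_rot: [[0.229, 0.973, 0.001], [0.973, -0.229, 0.0], [0.0, 0.001, -1.0]]
wrist_force: [-0.7, 0.1, 1.2]
finger_gap: 0.451
finger_force: 0.0
```

```bash
python3 st.py 538.7 76.5 110
python3 - <<'E'
from h import *
im=ctrl.capture("side");cv2.imwrite("pics/s2.png",cv2.resize(im[160:310,160:340,::-1],None,fx=4,fy=4,interpolation=cv2.INTER_CUBIC))
print(proj("side",[621.5,119.4,143.5]),proj("side",[621.5,119.4,150]))
E
```

```text
t 11.35 pos [540.6  76.7 149.1] psi 1.34 F [-0.7  0.1  1.2] M [ 0.04  0.02 -0.05] gap 0.451 ff 0.0 q [ 0.02  0.2  -0.32  1.05  0.    1.82]
tool delta mm [-0.7 -1.9 39.1] [[0.2288, 0.9735, 0.0014], [0.9735, -0.2288, 0.0], [0.0004, 0.0014, -1.0]]
[244.69027612 205.62382561] [244.6906078  202.41351818]
```

View pics/s2.png

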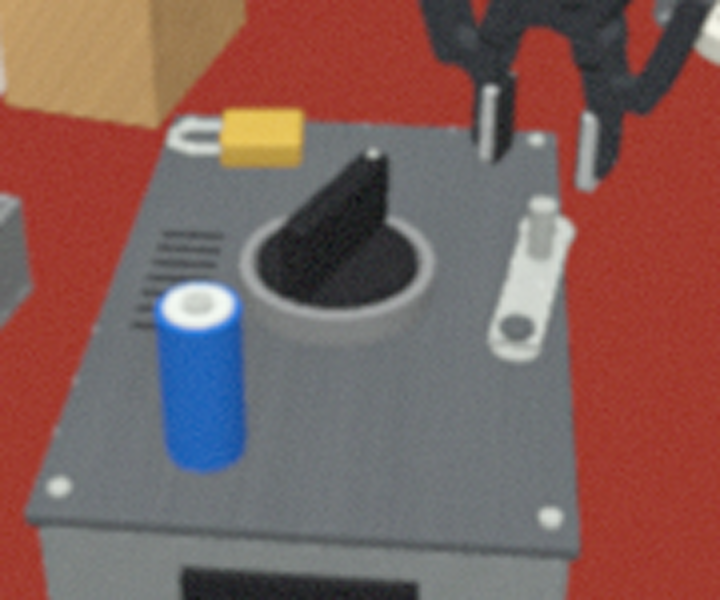

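The handle sits lower, with its disc sunk inside the collar. The fingers (tips near crop (488,160) and (588,188)) straddle the post at (543,205). Descending and gripping the post.

Request:
arm_command:
  motion: [0,-0.001,0.015,0,0,0,-0.1,0,0,0.015,0,0,0,-0.1,0,0,0.009,0,0,0,-0.1,0,0,0,0,0,0,-0.1,0,0,0,0,0,0,-1,0,0,0,0,0,0,-1,0,0,0,0,0,0,-1,0,0,0,0,0,0,-1]
  newtons: 25

```text
clock: 12.2
position: [539.5, 77.0, 110.3]
eef_rot: [[0.229, 0.973, 0.002], [0.973, -0.229, 0.0], [0.001, 0.002, -1.0]]
wrist_force: [-0.3, 0.9, 1.9]
finger_gap: 0.127
finger_force: 25.5
```

Request:
arm_command:
  motion: [0,0,0,0,0,0,-1,0,0,0,0,0,0,-1,0,0,0,0,0,0,-1,0,0,0,0,0,0,-1,0,0,0,0,0,0,-1,0,0,0,0,0,0,-1,0,0,0,0,0,0,-1,0,0,0,0,0,0,-1]

```text
clock: 13.0
position: [539.6, 77.0, 110.2]
eef_rot: [[0.229, 0.973, 0.002], [0.973, -0.229, 0.0], [0.001, 0.002, -1.0]]
wrist_force: [-0.3, 1.0, 5.6]
finger_gap: 0.127
finger_force: 25.8
```

```bash
python3 st.py 538.7 76.5 110
python3 - <<'E'
from h import *
# arc about the pivot, tool x,y steps between hasp angles
R=ctrl.sense()["eef_rot"];P=np.array([536.3,137.6,0]);y=.205
def post(a):
    d=np.array([-np.sin(a),-np.cos(a)])*60;c,s=np.cos(y),np.sin(y)
    return P+[c*d[0]-s*d[1],s*d[0]+c*d[1],0]
A=np.linspace(.166,1.52,17)
for a,b in zip(A,A[1:]): print(b.round(2),post(b).round(1),(R.T@(post(b)-post(a))).round(1))
E
```

```text
t 13.0 pos [539.6  77.  110.2] psi 1.34 F [-0.3  1.   5.6] M [0.11 0.08 0.01] gap 0.127 ff 25.8 q [ 0.02  0.24 -0.37  0.96  0.    1.82]
tool delta mm [-0.6 -0.7  0.2] [[0.2289, 0.9734, 0.0017], [0.9734, -0.2289, 0.0003], [0.0007, 0.0016, -1.0]]
0.25 [533.6  77.7   0. ] [-1.1 -4.9 -0. ]
0.34 [528.5  78.1   0. ] [-0.7 -5.  -0. ]
0.42 [523.5  79.    0. ] [-0.3 -5.1 -0. ]
0.5 [518.6  80.3   0. ] [ 0.1 -5.1 -0. ]
0.59 [513.8  82.    0. ] [ 0.6 -5.  -0. ]
0.67 [509.2  84.1   0. ] [ 1. -5. -0.]
0.76 [504.8  86.6   0. ] [ 1.4 -4.9 -0. ]
0.84 [500.6  89.4   0. ] [ 1.8 -4.7 -0. ]
0.93 [496.6  92.6   0. ] [ 2.2 -4.6 -0. ]
1.01 [493.   96.1   0. ] [ 2.6 -4.4 -0. ]
1.1 [489.6  99.9   0. ] [ 2.9 -4.1 -0. ]
1.18 [486.6 104.    0. ] [ 3.3 -3.9 -0. ]
1.27 [483.9 108.3   0. ] [ 3.6 -3.6 -0. ]
1.35 [481.6 112.9   0. ] [ 3.9 -3.3 -0. ]
1.44 [479.7 117.6   0. ] [ 4.1 -2.9 -0. ]
1.52 [478.3 122.4   0. ] [ 4.4 -2.6 -0. ]
```

Request:
arm_command:
  motion: [-0.0011,-0.0049,0,0,0,0,-1,-0.0007,-0.005,0,0,0,0,-1,-0.0003,-0.0051,0,0,0,0,-1,0.0001,-0.0051,0,0,0,0,-1,0.0006,-0.005,0,0,0,0,-1,0.001,-0.005,0,0,0,0,-1,0.0014,-0.0049,0,0,0,0,-1,0.0018,-0.0047,0,0,0,0,-1]

```text
clock: 13.8
position: [500.8, 86.5, 110.1]
eef_rot: [[0.231, 0.973, 0.001], [0.973, -0.231, -0.006], [-0.005, 0.002, -1.0]]
wrist_force: [0.8, -6.8, 6.4]
finger_gap: 0.127
finger_force: 26.0
```

```bash
python3 st.py 500.6 89.4 110
```

```text
t 13.8 pos [500.8  86.5 110.1] psi 1.338 F [ 0.8 -6.8  6.4] M [-1.38 -0.13 -0.17] gap 0.127 ff 26.0 q [ 0.05  0.18 -0.44  0.95 -0.01  1.85]
tool delta mm [ 2.8 -0.8  0.1] [[0.2307, 0.973, 0.001], [0.973, -0.2306, -0.0056], [-0.0053, 0.0023, -1.0]]
```

Request:
arm_command:
  motion: [0.0022,-0.0046,0,0,0,0,-1,0.0026,-0.0044,0,0,0,0,-1,0.0029,-0.0041,0,0,0,0,-1,0.0033,-0.0039,0,0,0,0,-1,0.0036,-0.0036,0,0,0,0,-1,0.0039,-0.0033,0,0,0,0,-1,0.0041,-0.0029,0,0,0,0,-1,0.0044,-0.0026,0,0,0,0,-1]

```text
clock: 14.6
position: [479.2, 120.1, 109.9]
eef_rot: [[0.23, 0.973, 0.003], [0.973, -0.23, -0.005], [-0.004, 0.004, -1.0]]
wrist_force: [6.5, -15.6, 3.9]
finger_gap: 0.124
finger_force: 26.0
```

```bash
python3 st.py 478.3 122.4 110
```

```text
t 14.6 pos [479.2 120.1 109.9] psi 1.339 F [  6.5 -15.6   3.9] M [-3.24 -1.25 -0.07] gap 0.124 ff 26.0 q [ 0.12  0.15 -0.47  0.94 -0.01  1.92]
tool delta mm [ 2.  -1.4 -0.1] [[0.2299, 0.9732, 0.0026], [0.9732, -0.2298, -0.0051], [-0.0043, 0.0037, -1.0]]
```

The angle reads about 1.48 and the force rose to 17 N, so the hasp is at its stop. Unload, open, lift, and check.

Request:
arm_command:
  motion: [-0.002,0,0,0,0,0,-1,0,0,0,0,0,0,-0.1,0,0,0,0,0,0,-0.1,0,0,0,0,0,0,-0.1,0,0,0,0,0,0,-0.1,0,0,-0.02,0,0,0,-0.1,0,0,-0.03,0,0,0,-0.1,0,0,-0.04,0,0,0,-0.1]

```text
clock: 15.4
position: [475.5, 119.6, 198.0]
eef_rot: [[0.229, 0.973, -0.006], [0.973, -0.229, -0.0], [-0.002, -0.006, -1.0]]
wrist_force: [0.4, 0.5, -0.1]
finger_gap: 0.447
finger_force: 0.0
```

Request:
arm_command:
  motion: [-0.04,-0.02,-0.01,0,0,0,-0.1,-0.04,-0.02,-0.01,0,0,0,-0.1,-0.04,-0.02,0,0,0,0,-0.1,-0.04,-0.02,0,0,0,0,-0.1,-0.04,-0.02,0,0,0,0,-0.1,0,0,0,0,0,0,-0.1,0,0,0,0,0,0,-0.1,0,0,0,0,0,0,-0.1]

```text
clock: 16.2
position: [335.0, -51.7, 219.3]
eef_rot: [[0.228, 0.974, 0.0], [0.974, -0.228, 0.0], [0.0, 0.0, -1.0]]
wrist_force: [-1.0, -0.2, 0.0]
finger_gap: 0.446
finger_force: 0.0
```

```bash
python3 st.py
python3 - <<'E'
from h import *
im=ctrl.capture("top");cv2.imwrite("pics/t3.png",cv2.resize(im[110:300,100:320,::-1],None,fx=3,fy=3,interpolation=cv2.INTER_CUBIC))
E
```

```text
t 16.2 pos [335.  -51.7 219.3] psi 1.34 F [-1.  -0.2  0. ] M [0.03 0.03 0.01] gap 0.446 ff 0.0 q [-0.34 -0.24 -0.6   1.21  0.    1.46]
```

View pics/t3.png

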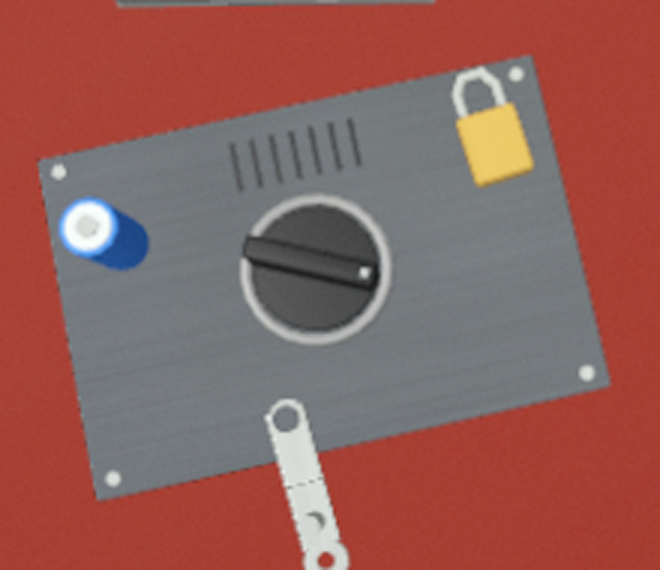

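Hasp runs from (286,415) to (325,558), square to the front edge and fully out. The handle is turned with its dot to the right, and the cell and padlock haven't moved.

```bash
python3 -c "
from cell import ctrl
print(ctrl.sign_off())"
```

```text
the job is handed in; nothing more can be done
None
```

The job is handed in: the handle is home in its off notch at about 2.0 rad, the hasp is out to about 1.5 rad, and the padlock and cell are where they were (by my own measurements; the sign-off gave no verdict).

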